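# Push the dish tray into the imaging box and shut its door

### The job

Get the dish ready for imaging: with the fingertips, gently push the imaging box's open tray fully home, then swing the box's door fully shut over it. Push on the outer faces only, gripping nothing, do not slam, and leave the dish in the tray untouched and lying flat. Do not knock or move the jar, the cup or the bottle standing nearby.

Things in the scene. Friction and masses are not known exactly. Their poses are not given: they have to be found in the camera images.
- imager: Fixed white metal imaging box on the black bench, 200 (x) x 150 (y) x 100 mm (z), walls 6 mm, open at the front. Origin: centre of its underside; +x points to its back, -x out of the open front (towards the robot, box yaw within 0.3 rad), +y to its left, z up; front plane at x = -100 mm. A black camera, 64 mm wide, stands on the roof at x = +50 mm, y = 0, up to 175 mm above the bench.
- tray (a joint): How far the tray sticks out of the box's front, in m: 0 = fully home (its front face flush with the box's front plane), stop at 0.12 when out. It slides along the box's x, needs about 1.5 N plus 6 N per m/s, and stays where it is left.
- tray_front (a point): Middle of the top edge of the tray's front face. The tray is 120 mm wide (y) and 170 mm deep; its grey front panel is 9 mm thick and 74 mm tall, from 10 to 84 mm above the bench; its aluminium side and back walls are 30 mm tall. Axes as the box's; push the face towards +x of the box.
- tray_floor (a point): Centre of the tray's inner floor, 14 mm above the bench; axes as the box's.
- door (a joint): Door angle in rad: 0 = shut, flat against the box's front, grows as it opens; stop at 1.95 (fully open). At the start it stands open, sticking out of the box's front on its left (+y) side. A weak friction hinge: about 0.04 N m plus 0.05 N m per rad/s; it stays where it is left.
- door_hinge (a point): Point on the door's vertical hinge axis, at the outer face of the door, at half height (50 mm above the bench); in the box's frame at x = -113, y = +74 mm, fixed. Its axes turn with the door: -y points along the door to its free edge, -x is the outward normal of the outer face.
- door_edge (a point): Middle of the door's free edge, at the outer face, 148 mm from the hinge. The door is 148 mm wide, 96 mm tall (2 to 98 mm above the bench), 12 mm thick, grey outside and white inside; a steel strip 10 mm wide, 50 mm tall, stands 5 mm proud of its outer face 12 mm from the free edge.
- dish: Loose closed culture dish, clear with an amber top, 60 mm across, 15 mm tall, 30 g, lying on the tray's floor. Origin: centre of its underside.
- jar: Loose glass jar, 48 mm across, 75 mm tall, near the box. Origin: centre of its underside. To be left alone.
- cup: Loose small steel cup, 52 mm across, 45 mm tall, near the box. Origin: centre of its underside. To be left alone.
- bottle: Loose white bottle, 44 mm across, 100 mm tall, near the box. Origin: centre of its underside. To be left alone.
Things that resemble listed ones, but are neither listed nor needed, are in the scene too. Of the things that look like the dish, the middle-sized one is meant.

How it is judged:
By the outcome, as a careful person would: the job done as asked, in the order asked, and still so for the second after the job is handed in, with the robot touching nothing.
It also fails if it takes over 48 s, if anything falls off the work surface, if the arm or the gripper's body presses on something with over 40 N, if the wrist force passes 120 N, or if a joint passes its speed limit or range.

### The arm

A 6-joint arm with a two-finger parallel gripper is mounted at the origin on the work surface. World frame = base frame: x ahead of the robot, y to its left, z up, the work surface at z = 0. Lengths are in mm, angles in rad, forces in N, time in s.
With the tool pointing down it reaches from about 325 to 775 mm from the base axis. Payload 9.3 kg.
Tool frame: the origin (TCP) lies between the finger pads; the fingertips stand 14 mm ahead of it and the grasp point (between the pads) lies 5 mm behind it; z points along the fingers, y is the line along which they close (so a half turn about z gives the same grasp; the last joint's range is limited). The gripper opens to 85 mm and grips with 20 to 120 N. Pads are 22 mm wide; open, the fingers measure 114 mm over their backs; the gripper's body (76 mm by 85 mm) begins 54 mm behind the grasp point. The pads swing forward as they close: fully open they stand 13 mm farther back than shut.
Start: joints at [1.097, 0.259, 0.021, 1.334, 0, 1.418], TCP at [173.43, 521.937, 205.579] pointing down, gripper open.
Joint ranges: [-3.04, 3.04], [-0.91, 1.82], [-1.04, 1.36], [-1.92, 1.95], [-1.52, 1.45], [-3.14, 3.14]. Speed limits (rad/s): [2.22, 2.22, 2.79, 3.14, 3.14, 3.14].

### API

Orientations are given as a rotation vector (axis times angle).
In Python, from bench import ctrl gives the robot as it stands. The module is installed in compiled form; this text tells all that it offers.
- The arm moves only by the shell command python3 -m inch 'ROWS'. ROWS is JSON, a list of rows, each a list of 7 numbers: the shift along the world's x, y, z in mm, then the turn, a rotation vector about the world's x, y, z in rad, then the opening, from -1 (shut) to 1 (fully open). In form: [[x, y, z, rx, ry, rz, fingers], ...]. A call has 1 to 20 rows; each row is the pose to reach, as a shift and turn from the pose commanded when the call began; what a row does not reach only later rows make up. A row lasts 1/10 s, in which the tool goes at most 50 mm and 8.59 degrees, less where a joint would pass 70% of its speed; a pose out of reach is approached as far as the arm can. A call with a gripper value outside its range is refused whole. The fingers move at their own pace and stop on an object; the grip force is fixed at half the most. Time passes only in rows, so rows that repeat a pose let the fingers close. It gives the time, the measured TCP pose, the force, the opening and the grip force at its end, in the units of the state.
- ctrl.get_obs(): the state, without advancing time (a new reading comes with each control period).
- ctrl.capture(name): name is "scene" or "top" or "wrist"; returns the picture (480x640x3 uint8, red, green, blue); there is no depth.
- ctrl.camera_model(name): a dict with "fovy" (degrees; the focal length in pixels is half the picture's height over the tangent of half this angle, whatever the lens; pixels are square), "cx", "cy" (the principal point, pixels), "world_from_camera" (4x4, takes a point from camera to world coordinates). Camera axes: x right, y down, z forward; pixel columns grow to the right and rows downward; lengths in mm; the calibration is good to about 2 mm. A picture is of the moment at which its call begins: read the wrist's pose just before it. camera_model takes no time and is no camera call; for the wrist camera it gives the pose at the moment of the call.
- ctrl.hand_in(): hands the job in; it is judged then, once.
Trained networks look in the newest picture that a camera, given by its name, has taken for a name from the list of things; names that differ only in an ending like _2 or _b are one class to them, and where a whole thing is asked for, a point or a joint stands for the part that bears it (a point fixed in the world has none). Each returns a list of dicts, best first, with "p" (0 to 1); they miss things now and then, are a little off and sometimes report something else, mostly with a low value. They report only what shows in the picture. A call takes as long as a camera call. They do not tell look-alikes from the thing itself.
- ctrl.look_for(name, camera): "location" ([x, y, z] in mm, in world coordinates, good to about 4 mm: the middle of the surface that is visible of it).
- ctrl.spot_point(name, camera): "location" ([x, y, z] in mm, in world coordinates, good to about 4 mm: a listed point, or the origin of a listed thing).
The state is a dict: "time": time; "qpos": joint angles; "joint_vel": joint speeds; "joint_torque": joint torques, N m; "position": TCP position; "tcp_rot": TCP orientation; "wrist_force": force on the tool from outside, world axes, zero at the start; "wrist_torque": the same for the moment, N m; "width": finger opening in mm; "gripper_force": force on a finger pad.
Only numpy, scipy, OpenCV 4.12 (cv2) and the standard library are available. Lean on these libraries where they do the work, as an engineer would, in place of code of your own. Each camera call takes 0.05 s, during which the arm holds its last target. There are 200 camera calls.

## Working session

There is one attempt and no reset: what is moved stays moved. The work goes in short steps, Python scripts to look and compute and a shell command to move; the robot and the scene stay as the last step left them, time stands still between calls to the robot, and variables do not carry over. Pictures are saved under pics/ and viewed, at most 10 in all, crops included, and the job is handed in when it is done.

```bash
mkdir -p pics; python3 - <<'E'
from bench import ctrl
import cv2
for c in ("scene","top"):
    im=ctrl.capture(c); cv2.imwrite(f"pics/{c}0.png",im[:,:,::-1])
    for n in ("tray_front","tray_floor","door_hinge","door_edge","dish","jar","cup","bottle","imager"):
        print(c,n,[([round(v) for v in d["location"]],round(d["p"],2)) for d in ctrl.spot_point(n,c)][:4])
    m=ctrl.camera_model(c); print(m["fovy"],m["cx"],m["cy"],m["world_from_camera"])
o=ctrl.get_obs();print(o["time"],o["position"],o["tcp_rot"],o["width"])
E
```

```text
scene tray_front [([531, 94, 81], 0.61)]
scene tray_floor []
scene door_hinge [([594, 163, 55], 0.97)]
scene door_edge [([452, 206, 48], 0.83)]
scene dish [([526, -27, 2], 0.8), ([512, 284, -1], 0.71)]
scene jar [([509, -134, 0], 0.74)]
scene cup [([644, -83, 2], 0.73)]
scene bottle [([688, 258, 5], 0.86)]
scene imager [([709, 89, -4], 0.76)]
54.42507930009749 324.2727821168627 239.21763894454406 [[-1.23482610e-01  8.19618696e-01 -5.59443686e-01  1.06715277e+03]
 [ 9.92346611e-01  1.01705829e-01 -7.00294804e-02  8.32847405e+01]
 [-4.98787251e-04 -5.63809469e-01 -8.25904737e-01  7.26349222e+02]
 [ 0.00000000e+00  0.00000000e+00  0.00000000e+00  1.00000000e+00]]
top tray_front [([529, 97, 85], 0.81)]
top tray_floor [([618, 88, 14], 0.56)]
top door_hinge [([601, 164, 48], 0.85)]
top door_edge [([455, 207, 48], 0.81)]
top dish [([530, -29, 2], 0.76), ([516, 284, 4], 0.67), ([596, 74, 14], 0.6)]
top jar [([514, -135, 2], 0.84)]
top cup [([642, -80, 2], 0.72), ([706, 86, 0], 0.44)]
top bottle [([454, 205, 48], 0.6), ([693, 260, -5], 0.58)]
top imager [([708, 87, 0], 0.97)]
46.85321451575399 319.71090452650714 237.07089233371127 [[ 1.15207300e-02 -9.82128470e-01  1.87858831e-01  4.48797903e+02]
 [-9.99930495e-01 -1.17862847e-02 -2.96586791e-04  1.02759367e+00]
 [ 2.50544399e-03 -1.87842357e-01 -9.82195995e-01  9.77001235e+02]
 [ 0.00000000e+00  0.00000000e+00  0.00000000e+00  1.00000000e+00]]
1.0 [173.40997979 521.93594177 205.56747539] [ 5.01642285e-01  3.10127387e+00 -5.15878379e-05] 85.17186696770929
```

View pics/top0.png

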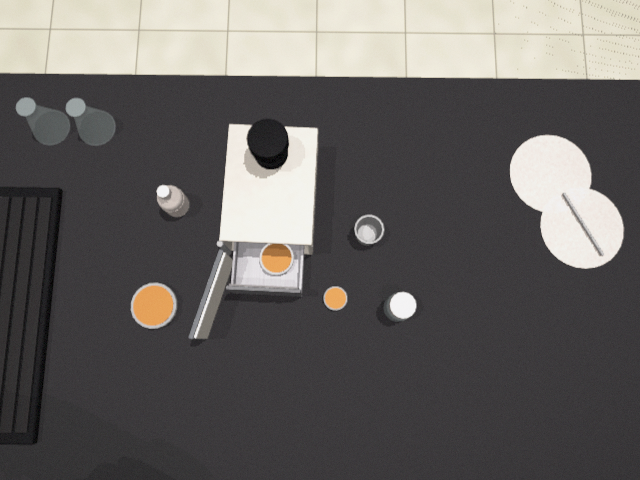

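View pics/scene0.png

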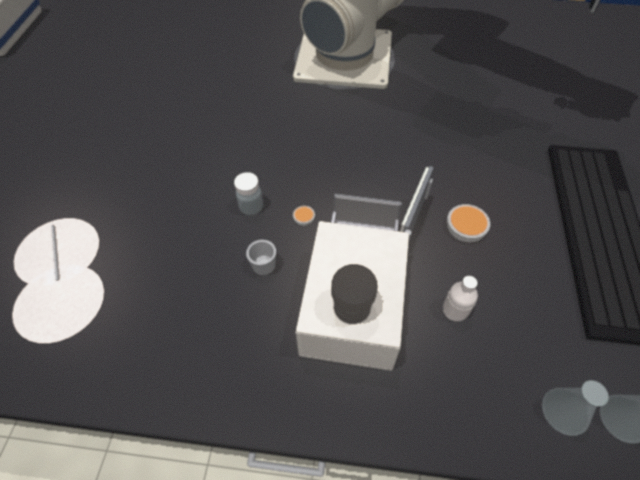

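The top picture shows the box roof around (270,185), the tray out below it with its front panel at about (265,290), and the door at (222,250) to (197,335). There are three amber dishes: large at (153,305), middle-sized at (277,258) in the tray, and small at (335,298). The one in the tray is meant, and I won't be reaching for it. The scene view agrees, with the jar at (248,195), the cup at (262,257) and the bottle at (460,298).

Next I'll confirm with one crop and get the box yaw from the roof outline.

```bash
cat > h.py <<'E'
import numpy as np
from bench import ctrl
def px2w(c,uv,z):
    m=ctrl.camera_model(c);T=np.array(m["world_from_camera"]);f=240/np.tan(np.radians(m["fovy"]/2))
    d=T[:3,:3]@np.array([(uv[0]-m["cx"])/f,(uv[1]-m["cy"])/f,1]);o=T[:3,3]
    return o+d*(z-o[2])/d[2]
E
python3 - <<'E'
import cv2,numpy as np
from h import *
im=cv2.imread("pics/top0.png"); cv2.imwrite("pics/crop0.png",cv2.resize(im[110:350,120:360],None,fx=2.5,fy=2.5,interpolation=cv2.INTER_CUBIC))
g=im.min(2); mk=(g>185).astype(np.uint8); mk[:, :200]=0; mk[:,340:]=0; mk[:110]=0; mk[270:]=0
cs=max(cv2.findContours(mk,0,2)[0],key=cv2.contourArea); ap=cv2.approxPolyDP(cv2.convexHull(cs),6,True)[:,0]
print([(p.tolist(),px2w("top",p,100).round(0)[:2].tolist()) for p in ap])
E
```

```text
[([230, 124], [808.0, 153.0]), ([316, 128], [802.0, 9.0]), ([310, 244], [605.0, 16.0]), ([217, 244], [603.0, 166.0])]
```

```bash
python3 -m inch '[[297,-423,0,0,0,0.27,-1],[297,-423,0,0,0,0.27,-1],[297,-423,0,0,0,0.27,-1],[297,-423,0,0,0,0.27,-1],[297,-423,0,0,0,0.27,-1],[297,-423,0,0,0,0.27,-1],[297,-423,0,0,0,0.27,-1],[297,-423,0,0,0,0.27,-1],[297,-423,0,0,0,0.27,-1],[297,-423,0,0,0,0.27,-1],[297,-423,0,0,0,0.27,-1],[297,-423,0,0,0,0.27,-1],[297,-423,0,0,0,0.27,-1],[297,-423,0,0,0,0.27,-1]]'
```

```text
time: 2.4
position: [469.8, 99.7, 205.6]
tcp_rot: [-0.079, -3.14, -0.0]
wrist_force: [0.0, -0.2, 0.6]
width: 0.1
gripper_force: 0.0
```

View pics/crop0.png

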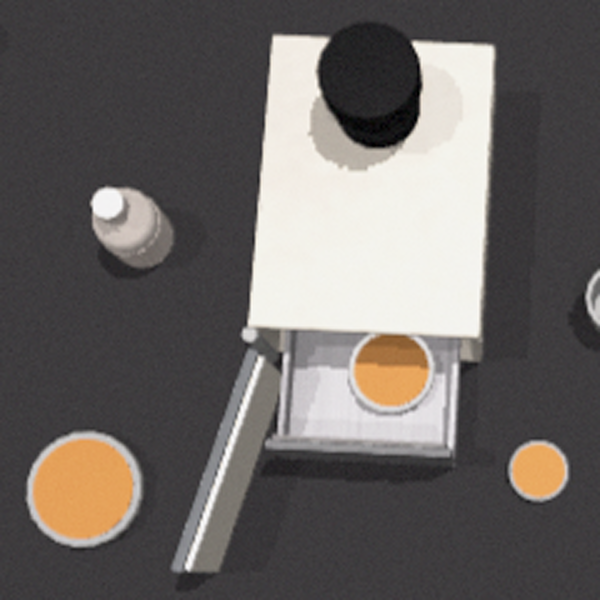

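The crop confirms it: the middle-sized dish lies inside the tray. The box yaw is about -0.045, with its centre near (706,86). Next I descend in front of the tray and push slowly.

```bash
python3 -m inch '[[0,0,-40,0,0,0,-1],[0,0,-80,0,0,0,-1],[0,0,-120,0,0,0,-1],[0,0,-149,0,0,0,-1],[10,0,-149,0,0,0,-1],[20,-1,-149,0,0,0,-1],[27,-1,-149,0,0,0,-1],[31,-1,-149,0,0,0,-1],[34,-2,-149,0,0,0,-1],[37,-2,-149,0,0,0,-1],[40,-2,-149,0,0,0,-1],[43,-2,-149,0,0,0,-1],[46,-2,-149,0,0,0,-1],[49,-2,-149,0,0,0,-1],[52,-3,-149,0,0,0,-1],[55,-3,-149,0,0,0,-1],[58,-3,-149,0,0,0,-1],[61,-3,-149,0,0,0,-1],[64,-3,-149,0,0,0,-1],[67,-3,-149,0,0,0,-1]]'
```

```text
time: 4.4
position: [537.6, 95.8, 56.5]
tcp_rot: [-0.08, -3.14, 0.001]
wrist_force: [-2.0, -2.0, 1.9]
width: 0.3
gripper_force: 1.0
```

```bash
python3 -m inch '[[3,0,0,0,0,0,-1],[6,0,0,0,0,0,-1],[9,0,0,0,0,0,-1],[12,-1,0,0,0,0,-1],[15,-1,0,0,0,0,-1],[18,-1,0,0,0,0,-1],[21,-1,0,0,0,0,-1],[24,-1,0,0,0,0,-1],[27,-1,0,0,0,0,-1],[30,-1,0,0,0,0,-1],[33,-2,0,0,0,0,-1],[36,-2,0,0,0,0,-1],[39,-2,0,0,0,0,-1],[42,-2,0,0,0,0,-1],[44,-2,0,0,0,0,-1],[46,-2,0,0,0,0,-1],[48,-2,0,0,0,0,-1],[50,-2,0,0,0,0,-1]]'; python3 - <<'E'
from h import *
import cv2
im=ctrl.capture("top"); cv2.imwrite("pics/top1.png",cv2.resize(im[110:350,120:360,::-1],None,fx=2.5,fy=2.5))
im=ctrl.capture("wrist"); cv2.imwrite("pics/w1.png",im[:,:,::-1])
E
```

```text
time: 6.2
position: [587.5, 93.8, 56.6]
tcp_rot: [-0.08, -3.141, 0.001]
wrist_force: [-1.5, -1.4, 2.1]
width: 0.2
gripper_force: 1.2
```

View pics/w1.png

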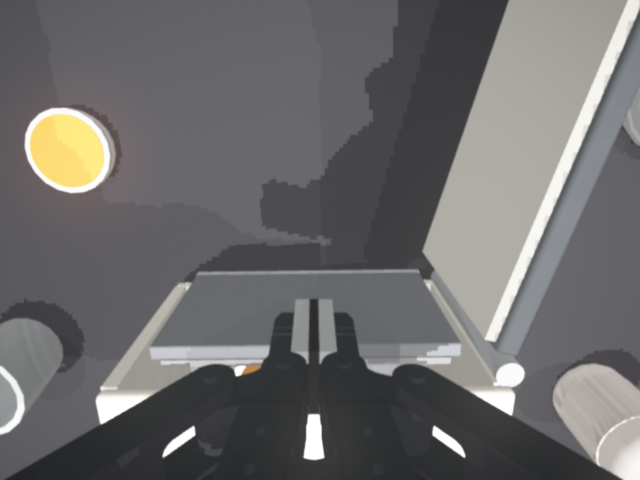

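The wrist view shows the fingertips at (315,300) against the panel, which spans (160,345) to (420,275). It still stands proud of the box front by a small gap. I'll continue slowly until the force rises at the stop.

```bash
python3 -m inch '[[1.5,0,0,0,0,0,-1],[3,0,0,0,0,0,-1],[4.5,0,0,0,0,0,-1],[6,0,0,0,0,0,-1],[7,0,0,0,0,0,-1],[8,0,0,0,0,0,-1],[9,0,0,0,0,0,-1],[10,0,0,0,0,0,-1]]'
```

```text
time: 7.1
position: [596.9, 93.9, 56.5]
tcp_rot: [-0.08, -3.139, 0.0]
wrist_force: [-6.7, -2.1, 6.0]
width: -0.0
gripper_force: 4.4
```

```bash
python3 -m inch '[[0.5,0,0,0,0,0,-1],[1,0,0,0,0,0,-1],[1,0,0,0,0,0,-1]]';python3 -m inch '[[0.5,0,0,0,0,0,-1],[1,0,0,0,0,0,-1],[1,0,0,0,0,0,-1]]'; python3 - <<'E'
from h import *
import cv2
im=ctrl.capture("wrist"); cv2.imwrite("pics/w2.png",im[:,:,::-1])
E
```

```text
time: 7.4
position: [596.8, 93.9, 56.5]
tcp_rot: [-0.08, -3.138, 0.0]
wrist_force: [-9.1, -2.6, 5.9]
width: -0.3
gripper_force: 5.1
time: 7.7
position: [596.8, 93.9, 56.5]
tcp_rot: [-0.079, -3.136, 0.001]
wrist_force: [-13.5, -2.5, 8.9]
width: 0.2
gripper_force: 7.5
```

View pics/w2.png

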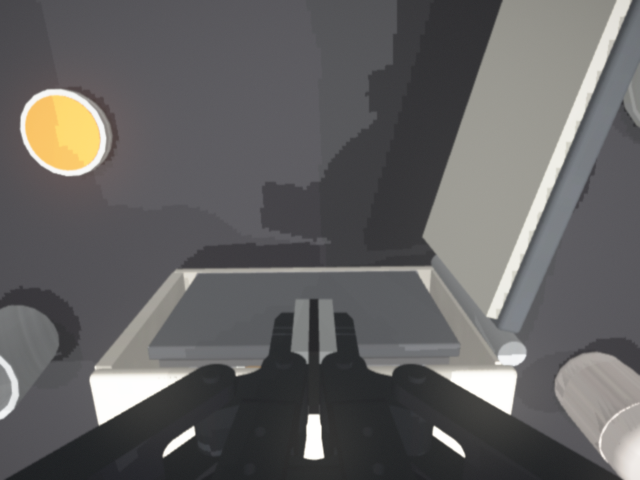

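The tray is at its stop: force is rising without motion, TCP x is 597 as predicted, and the panel is flush with the box front. I'll back off, lift over the door, and come down on its outer side.

```bash
python3 -m inch '[[-5,0,0,0,0,0,-1],[-20,0,0,0,0,0,-1],[-50,0,10,0,0,0,-1],[-70,0,50,0,0,0,-1],[-83,0,90,0,0,0,-1],[-83,20,105,0,0,0,-1],[-83,60,105,0,0,0,-1],[-83,100,105,0,0,0,-1],[-83,136,105,0,0,0,-1],[-83,136,105,0,0,0,-1],[-83,136,65,0,0,0,-1],[-83,136,30,0,0,0,-1],[-83,136,0,0,0,0,-1],[-83,136,0,0,0,0,-1]]'; python3 - <<'E'
from h import *
import cv2
im=ctrl.capture("top"); cv2.imwrite("pics/top2.png",cv2.resize(im[110:350,120:360,::-1],None,fx=2.5,fy=2.5))
for n in ("door_edge","door_hinge","tray_front"): print(n,[(np.round(d["location"]),d["p"]) for d in ctrl.spot_point(n,"top")][:2])
H=np.array([596.5,165.]);yaw=-.045
for th in np.arange(1.8,-.01,-.15):
    a=yaw-np.pi/2-th; d=np.array([np.cos(a),np.sin(a)]); n=np.array([d[1],-d[0]])
    h=11*abs(np.cos(th))+14.5*abs(np.sin(th))
    print(round(th,2),(H+95*d+h*n).round(0))
print(ctrl.get_obs()["position"])
E
```

```text
time: 9.15
position: [514.2, 229.0, 53.1]
tcp_rot: [-0.08, -3.135, 0.003]
wrist_force: [-0.7, -1.1, 0.3]
width: -0.1
gripper_force: 0.0
door_edge [(array([457., 203.,  46.]), 0.59)]
door_hinge [(array([599., 166.,  50.]), 0.58)]
tray_front [(array([606.,  91.,  80.]), 0.64)]
1.8 [510. 207.]
1.65 [504. 192.]
1.5 [501. 178.]
1.35 [500. 165.]
1.2 [501. 151.]
1.05 [504. 138.]
0.9 [509. 124.]
0.75 [516. 111.]
0.6 [526.  99.]
0.45 [537.  89.]
0.3 [550.  81.]
0.15 [565.  74.]
0.0 [581.  71.]
[517.64759766 230.08514218  58.40541786]
```

View pics/top2.png

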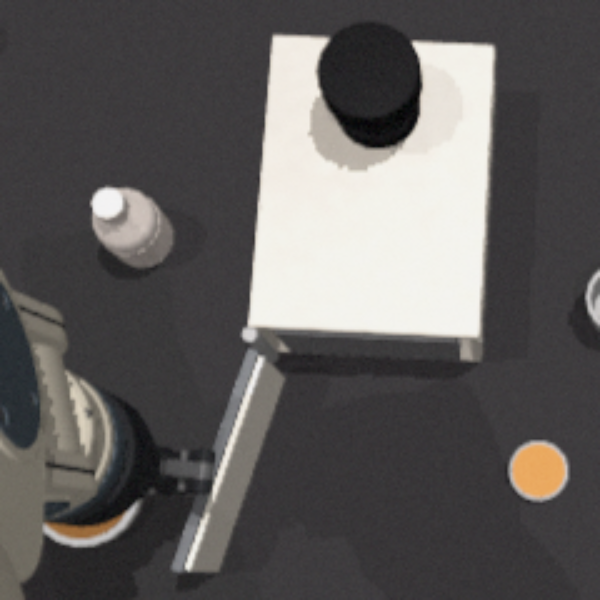

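The tray front is flush at (606,91), as expected. The fingers stand beside the door's outer face at about (190,470) in the crop. I'll sweep slowly around the hinge arc.

```bash
python3 -m inch '[[-3,-8,0,0,0,0,-1],[-6,-16,0,0,0,0,-1],[-8,-21,0,0,0,0,-1],[-9,-26,0,0,0,0,-1],[-11,-31,0,0,0,0,-1],[-12,-35,0,0,0,0,-1],[-13,-40,0,0,0,0,-1],[-14,-44,0,0,0,0,-1],[-15,-49,0,0,0,0,-1],[-16,-54,0,0,0,0,-1],[-17,-58,0,0,0,0,-1],[-17,-63,0,0,0,0,-1],[-17,-68,0,0,0,0,-1],[-17,-72,0,0,0,0,-1],[-16,-77,0,0,0,0,-1],[-15,-82,0,0,0,0,-1],[-14,-87,0,0,0,0,-1],[-13,-92,0,0,0,0,-1]]'; python3 - <<'E'
from h import *
import cv2
im=ctrl.capture("scene"); cv2.imwrite("pics/s3.png",cv2.resize(im[130:400,190:500,::-1],None,fx=1.9,fy=1.9))
print(ctrl.get_obs()["position"])
E
```

```text
time: 11.15
position: [503.5, 137.5, 56.5]
tcp_rot: [-0.08, -3.14, -0.0]
wrist_force: [1.0, 1.2, -0.1]
width: 0.1
gripper_force: 0.3
[503.65766344 136.92965735  56.52662948]
```

View pics/s3.png

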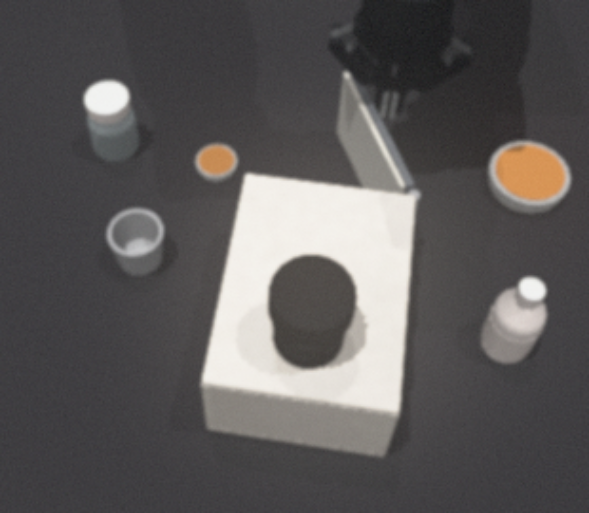

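The door follows the fingers, at (345,80) to (410,190) in the crop, and nothing else has been disturbed. Continuing.

```bash
python3 -m inch '[[2,-5,0,0,0,0,-1],[3,-9,0,0,0,0,-1],[5,-14,0,0,0,0,-1],[7,-18,0,0,0,0,-1],[9,-23,0,0,0,0,-1],[12,-27,0,0,0,0,-1],[15,-31,0,0,0,0,-1],[18,-35,0,0,0,0,-1],[22,-39,0,0,0,0,-1],[26,-43,0,0,0,0,-1],[29,-46,0,0,0,0,-1],[33,-49,0,0,0,0,-1],[37,-52,0,0,0,0,-1],[41,-54,0,0,0,0,-1],[46,-57,0,0,0,0,-1],[50,-59,0,0,0,0,-1],[54,-61,0,0,0,0,-1],[58,-63,0,0,0,0,-1],[61,-64,0,0,0,0,-1],[64,-65,0,0,0,0,-1]]'
```

```text
time: 13.2
position: [567.6, 72.9, 56.6]
tcp_rot: [-0.08, -3.14, -0.0]
wrist_force: [-0.8, 0.8, 0.5]
width: 0.2
gripper_force: 0.3
```

```bash
python3 -m inch '[[2,0,0,0,0,0,-1],[4,-1,0,0,0,0,-1],[6,-1,0,0,0,0,-1],[7.5,-1,0,0,0,0,-1],[9,-1,0,0,0,0,-1],[10,-2,0,0,0,0,-1],[11,-2,0,0,0,0,-1],[12,-2,0,0,0,0,-1],[13,-2,0,0,0,0,-1]]'
```

```text
time: 14.1
position: [580.5, 70.9, 56.6]
tcp_rot: [-0.08, -3.141, 0.0]
wrist_force: [-0.2, -0.3, -0.1]
width: -0.0
gripper_force: 0.2
```

```bash
python3 -m inch '[[1,0,0,0,0,0,-1],[2,0,0,0,0,0,-1],[2.5,0,0,0,0,0,-1],[3,0,0,0,0,0,-1]]';python3 -m inch '[[0.5,0,0,0,0,0,-1],[1,0,0,0,0,0,-1],[1.5,0,0,0,0,0,-1],[1.5,0,0,0,0,0,-1]]'
```

```text
time: 14.5
position: [582.9, 70.9, 56.5]
tcp_rot: [-0.08, -3.14, 0.0]
wrist_force: [-5.7, -1.1, 2.0]
width: -0.0
gripper_force: 2.4
time: 14.9
position: [582.9, 70.9, 56.5]
tcp_rot: [-0.08, -3.137, 0.001]
wrist_force: [-10.5, -1.5, 6.8]
width: -0.3
gripper_force: 5.1
```

The door stopped at TCP x 582.9. That is 13 mm outside the tray stop once yaw is allowed for, so it is exactly shut. Retreating.

```bash
python3 -m inch '[[-2,0,0,0,0,0,-1],[-6,0,0,0,0,0,-1],[-20,0,0,0,0,0,-1],[-50,0,0,0,0,0,-1],[-90,0,20,0,0,0,-1],[-110,0,60,0,0,0,-1],[-110,0,100,0,0,0,-1],[-110,50,140,0,0,0,-1],[-110,100,150,0,0,0,-1],[-110,150,150,0,0,0,-1],[-110,200,150,0,0,0,-1],[-110,230,150,0,0,0,-1],[-110,230,150,0,0,0,-1]]'; python3 - <<'E'
from h import *
import cv2
for c in ("top","scene"):
    im=ctrl.capture(c)
    for n in ("door_edge","jar","cup","bottle"): print(c,n,[(np.round(d["location"]),round(d["p"],2)) for d in ctrl.spot_point(n,c)][:2])
    if c=="top": cv2.imwrite("pics/top4.png",cv2.resize(im[110:350,120:440,::-1],None,fx=2.5,fy=2.5))
E
```

```text
time: 16.2
position: [474.5, 305.5, 206.1]
tcp_rot: [0.072, 3.141, 0.002]
wrist_force: [-0.2, -0.2, 0.4]
width: 0.2
gripper_force: 0.0
top door_edge [(array([594.,  16.,  48.]), 0.58)]
top jar [(array([ 511., -137.,    0.]), 0.78)]
top cup [(array([644., -77.,   4.]), 0.8)]
top bottle [(array([690., 259.,  -4.]), 0.94)]
scene door_edge []
scene jar [(array([ 509., -132.,   -4.]), 0.88)]
scene cup [(array([645., -83.,   1.]), 0.61)]
scene bottle [(array([689., 259.,   1.]), 0.68)]
```

View pics/top4.png

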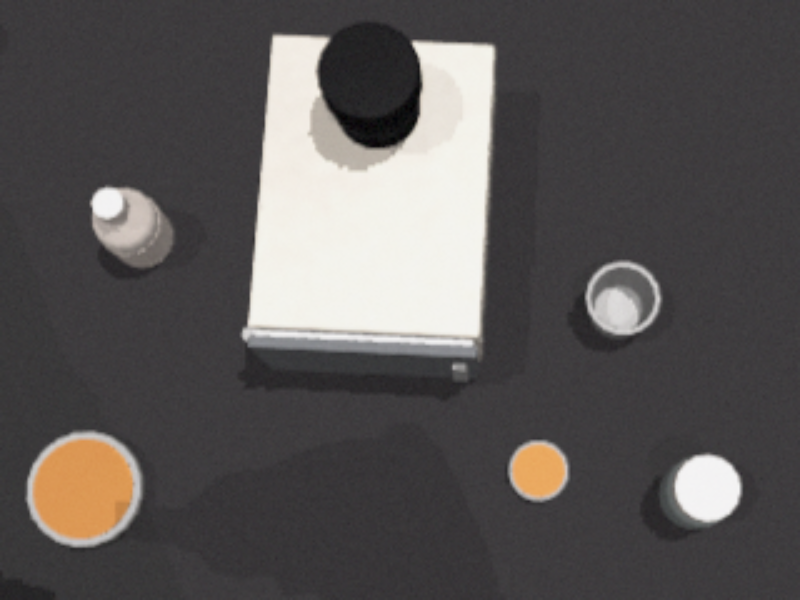

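The door lies flat across the box front, from (248,338) to (478,352), and the jar, cup and bottle have not moved.

```bash
python3 -c "
from bench import ctrl
print(ctrl.hand_in())"
```

```text
the job is handed in; nothing more can be done
None
```

I pushed the tray home to its stop, then swung the door shut against its stop, and handed the job in at about 17 s; the jar, cup and bottle did not move, but the dish could not be seen behind the shut door for a final check.

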